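Stow the sushi board past the post

ROBOT

A 6-joint arm with a two-finger parallel gripper is mounted at the origin on the work surface. World frame = base frame: x ahead of the robot, y to its left, z up, the work surface at z = 0. Lengths are in m, angles in rad, forces in N, time in s.
With the tool pointing down it reaches from about 0.15 to 0.775 m from the base axis. Payload 6.1 kg.
Tool frame: the origin (TCP) lies at the very end of the fingers, on their centre line; the grasp point (between the pads) lies 19 mm behind it; z points along the fingers, x is the direction in which the jaws open and shut, and the axes are right-handed (so a half turn about z gives the same grasp; the last joint's range is limited). The gripper opens to 85 mm and grips with 20 to 120 N. Pads are 22 mm wide; open, the fingers measure 114 mm over their backs; the gripper's body (76 mm by 85 mm) begins 54 mm behind the grasp point. The pads swing forward as they close: fully open they stand 13 mm farther back than shut.
Start: joints at [-1.128, 0.126, -0.04, 1.405, 0, 1.571], TCP at [0.225, -0.474, 0.231] pointing down, gripper open.
Joint ranges: [-2.72, 2.72], [-0.95, 1.95], [-1.27, 1.35], [-1.78, 2.02], [-1.46, 1.47], [-3.14, 3.14]. Speed limits (rad/s): [2.39, 2.39, 3.01, 3.14, 3.14, 3.14].

INTERFACE

Orientations are given as a rotation vector (axis times angle).
In Python, from station import readout, read_camera, calibration, env gives the robot as it stands. The module is installed in compiled form; this text tells all that it offers.
- The arm moves only by the tool apply_moves, never from a script. Its argument "plan" is a list of rows, each an object with "linear": the shift along the tool's x, y, z in units of 40 mm (1.0 is 40 mm), a list of three; "rot": the turn, a rotation vector about the tool's x, y, z in units of 5 degrees (1.0 is 5 degrees), a list of three. In form: [{"linear": [tx, ty, tz], "rot": [rx, ry, rz]}, ...]. A call has 1 to 12 rows; each row is the pose to reach, as a shift and turn from the pose measured when the call began, along the tool's axes at that moment; what a row does not reach only later rows make up. A row lasts 1/8 s, in which the tool goes at most 62.5 mm and 10.7 degrees, less where a joint would pass 70% of its speed; a pose out of reach is approached as far as the arm can. A call with a gripper value outside its range is refused whole. "claw" is the opening, from -1 (shut) to 1 (fully open), so that 0 is half open, set as the call begins (left out, the last holds). The fingers move at their own pace and stop on an object; "newtons" is the grip in N (left out, the last holds). Time passes only in rows, so rows that repeat a pose let the fingers close. It gives the time, the measured TCP pose, the force and the opening at its end, in the units of the state.
- readout.state(): the state, without advancing time (a new reading comes with each control period).
- read_camera(name): name is "scene" or "side" or "wrist"; returns the picture (420x560x3 uint8, red, green, blue); there is no depth.
- calibration(name): a dict with "fx", "fy", "cx", "cy" (pixels), "extrinsics" (4x4, takes a point from world to camera coordinates); the wrist camera has in their place "hand_eye" (4x4, takes a point from camera to tool coordinates, whose origin is the TCP and whose axes are the tool frame's). Camera axes: x right, y down, z forward; pixel columns grow to the right and rows downward; lengths in m; the calibration is good to about 2 mm. The wrist camera is an equidistant fisheye: a pixel r from the principal point sees the ray r / f radians off the axis. A picture is of the moment at which its call begins: read the wrist's pose just before it. calibration takes no time and is no camera call.
- env.close_job(): hands the job in, once; it reports no verdict.
The state is a dict: "clock": time; "qpos": joint angles; "joint_velocities": joint speeds; "tau": joint torques, N m; "tcp_pos": TCP position; "tool_rot": TCP orientation; "ft_force": force on the tool from outside, world axes, zero at the start; "wrist_torque": the same for the moment, N m; "width": finger opening in m.
Only numpy, scipy, OpenCV 4.12 (cv2) and the standard library are available. Lean on these libraries where they do the work, as an engineer would, in place of code of your own. Each camera call takes 0.05 s, during which the arm holds its last target. There are 200 camera calls.

TASK

Push the long wooden board, flat on the counter, into the blue bay with its plain end first: angle it past the orange post that stands in front of the bay by nudging one end and then the other, until the plain end is fully home against the bay's end stop and the board lies straight in the bay. Push it with the fingers only, never pick it up or tip it, and leave the other loose things on the counter where they are.

Things in the scene. Friction and masses are not known exactly. Their poses are not given: they have to be found in the camera images.
- board: loose pale wooden board, 50 mm wide (its x), 240 mm long (its y), 24 mm high, 0.14 to 0.28 kg, flat on the counter. Origin: centre of its underside. Plain end at y = -120 mm, end with two copper bands at y = +120 mm. A sideways push near one end swings that end and leaves the other roughly where it was. At the start it lies on the robot's side of the bay's centre line, beyond the post
- plain_end (a point): middle of the board's plain end face, 12 mm above its underside
- banded_end (a point): middle of the board's banded end face, 12 mm above its underside; sticks out to y = +60 mm of the bay when the board is home
- bay: blue U-shaped bay fixed to the counter, open above, no floor of its own. Origin on the counter at the middle of its mouth; it runs along its -y to the end stop's inner face at y = -180 mm. Two straight rails, inner faces at x = -42 and +42 mm, 12 mm thick, 30 mm high, rounded ends reaching y = +6 mm. +x is the side away from the robot
- post: orange post fixed to the counter, 24 mm across, 45 mm tall, origin at the centre of its foot; 145 to 165 mm in front of the mouth, 2 to 12 mm to +x of the bay's centre line. A board lined up with the bay cannot pass it; one slanting across the mouth can pass it on the robot's side
- spray: a loose bystander, origin at the centre of its underside: blue spray bottle with a white head, 64 mm across, 162 mm tall
- teacup: a loose bystander, origin at the centre of its underside: blue teacup, 72 mm across, 65 mm tall
- jar: a loose bystander, origin at the centre of its underside: jar with an orange cap, 64 mm across, 75 mm tall
- dish: a loose bystander, origin at the centre of its underside: white bowl, 90 mm across, 30 mm tall
- soy: a loose bystander, origin at the centre of its underside: dark amber bottle with a red cap, 56 mm across, 140 mm tall
- paddle: a loose bystander: spatula-shaped rice paddle with a pale wooden handle, lying flat, on the robot's side of the bay, not needed

How it is judged:
On the way:
1. the plain end of the board has entered the mouth of the bay (y of plain_end in the frame of bay below -0.01 m and x of plain_end in the frame of bay between -0.042 and 0.042 m), for 0.1 s.
At the end, for the whole second after the job is handed in: The board lies flat and at rest on the counter between the bay's rails, its plain end within 12 mm of the end stop and its length within 0.09 rad (5 degrees) of the bay's direction, banded end outwards (y of plain_end in the frame of bay below -0.168 m and x of plain_end in the frame of bay between -0.03 and 0.03 m and angle between the y axis of board and the y axis of bay, either way round below 0.09 rad and angle between board's own z axis and vertical below 0.05 rad and height (world z) of board below 0.006 m and linear speed of board below 0.01 m/s); the robot touches nothing.
It fails at once if the board is lifted off the counter (more than 12 mm) or tipped (more than 0.15 rad) (height (world z) of board above 0.012 m or angle between board's own z axis and vertical above 0.15 rad).
It fails at once if a bystander is moved more than 25 mm (distance of any of spray, teacup, jar, dish, soy, paddle from where it was at the start of the episode above 0.025 m).
It also fails if it takes over 72 s, if anything falls off the work surface, if the arm or the gripper's body presses on something with over 40 N, if the wrist force passes 120 N, or if a joint passes its speed limit or range.

## Working session

There is one attempt and no reset: what is moved stays moved. The work goes in short steps, Python scripts to look and compute and a tool call to move; the robot and the scene stay as the last step left them, time stands still between calls to the robot, and variables do not carry over. Pictures are saved under pics/ and viewed, on a budget of 10 in all, crops included, one or two more only if the job needs it, and the job is handed in when it is done.

Besides the shell and the picture viewer there is one more tool, called after "Emit:" in YAML: its name, and indented under it one key for each argument. apply_moves: Moves the arm, as the interface text tells. Its arguments: {"type":"object","properties":{"plan":{"type":"array"},"claw":{"type":"number"},"newtons":{"type":"number"}},"required":["plan"]}

```bash
mkdir -p pics; python3 - <<'E'
from station import readout, read_camera, calibration
import cv2,numpy as np
np.set_printoptions(precision=4,suppress=True)
for n in ("scene","side"):
    cv2.imwrite(f"pics/{n}0.png",cv2.resize(read_camera(n)[:,:,::-1],(800,600),interpolation=cv2.INTER_CUBIC)); print(n,calibration(n))
print(readout.state())
E
```

```text
scene {'fx': 468.84182950127024, 'fy': 468.84182950127024, 'cx': 278.29427075351373, 'cy': 208.84278962778947, 'extrinsics': array([[ 0.2623,  0.9649, -0.0129, -0.0571],
       [ 0.6894, -0.1967, -0.6971, -0.3619],
       [-0.6752,  0.174 , -0.7168,  1.6896],
       [ 0.    ,  0.    ,  0.    ,  1.    ]])}
side {'fx': 520.8909328750001, 'fy': 520.8909328750001, 'cx': 288.03342980370996, 'cy': 211.37496309906544, 'extrinsics': array([[-0.9163, -0.4004, -0.0123,  0.4739],
       [-0.2465,  0.5878, -0.7705,  0.2237],
       [ 0.3157, -0.703 , -0.6373,  1.2507],
       [ 0.    ,  0.    ,  0.    ,  1.    ]])}
{'clock': 0.1, 'qpos': array([-1.128 ,  0.1263, -0.0405,  1.4054, -0.    ,  1.5708]), 'joint_velocities': array([ 0.0009, -0.0008,  0.0024,  0.0003, -0.0013, -0.    ]), 'tau': array([ -0.0004, -43.6904,  35.3607,   0.0138,   0.0001,  -0.    ]), 'tcp_pos': array([ 0.2248, -0.474 ,  0.2306]), 'tool_rot': array([-2.6544,  1.679 ,  0.0019]), 'ft_force': array([ 0.0557, -0.2331, -0.2728]), 'wrist_torque': array([ 0.0169,  0.0164, -0.0184]), 'width': 0.08534822827008406}
```

View pics/scene0.png

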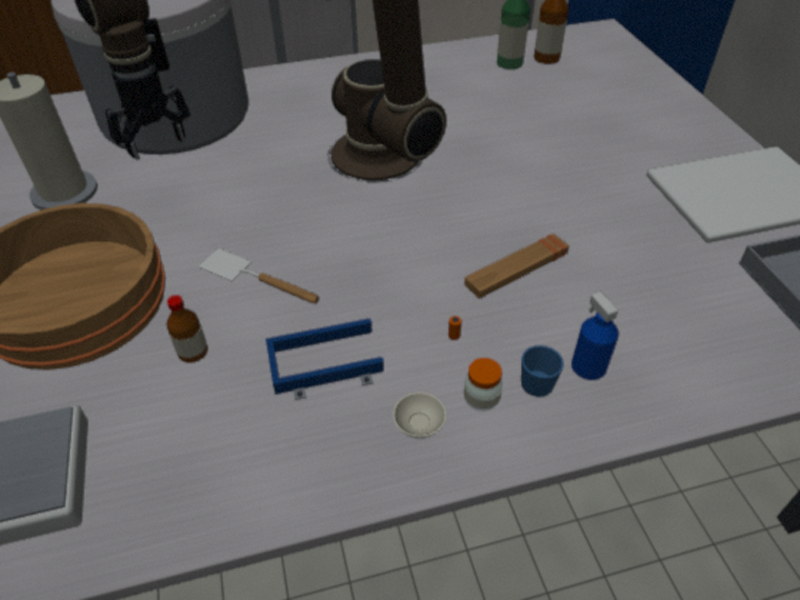

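View pics/side0.png

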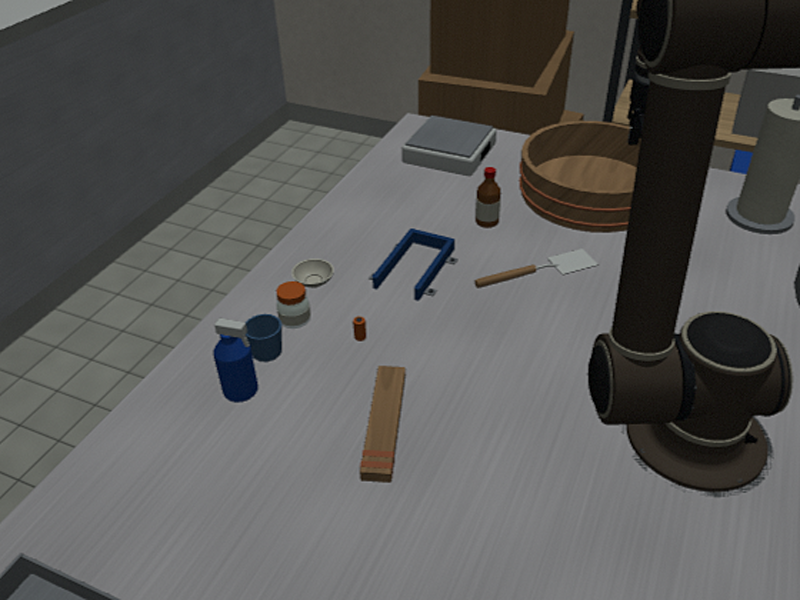

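The scene and side views show the board at about (517,265) in scene, the post top at (455,320), the bay around (325,355) with its mouth to the right, and the bystanders on the far side. I'll convert these to world positions and make enlarged crops.

```bash
cat > h.py <<'E'
from station import readout, read_camera, calibration
import cv2,numpy as np
from scipy.spatial.transform import Rotation as R
np.set_printoptions(precision=4,suppress=True)
def w(n,u,v,z):  # native pixel -> world at height z
    c=calibration(n);T=c["extrinsics"];r=T[:3,:3].T
    d=r@np.array([(u-c["cx"])/c["fx"],(v-c["cy"])/c["fy"],1]);o=-r@T[:3,3]
    return (o+d*(z-o[2])/d[2])[:2]
def big(n,u,v,z): return w(n,(u+.5)*.7-.5,(v+.5)*.7-.5,z)
def crop(n,x0,y0,wd,ht,s,f): cv2.imwrite(f,cv2.resize(read_camera(n)[y0:y0+ht,x0:x0+wd,::-1],None,fx=s,fy=s,interpolation=cv2.INTER_CUBIC))
E
python3 - <<'E'
from h import *
for n,l in {"scene":[("bayNear closed",267,339,.03),("nearmouth",372,322,.03),("far closed",276,384,.03),("farmouth",383,361,.03),("post",455,320,.045),("p1",466,280,.024),("p2",480,291,.024),("b1",552,237,.024),("b2",568,248,.024),("jar",485,370,.075),("dish",419,412,.03),("cup",541,358,.065),("spray",591,372,0),("soy",191,355,0),("paddle end",317,298,.01),("paddlefar",222,262,0)],
"side":[("far closed",412,232,.03),("near closed",454,239,.03),("farmouth",373,279,.03),("nearmouth",418,291,.03),("post",360,320,.045),("p far",378,366,.024),("p near",405,368,.024),("b far",361,473,.024),("b near",391,474,.024),("cup",264,325,.065),("paddle end",477,283,.01)]}.items():
    for a in l: print(n,a[0],big(n,*a[1:]))
crop("scene",180,140,230,150,3.4,"pics/c1.png")
crop("side",230,150,110,190,3.1,"pics/c2.png")
E
```

```text
scene bayNear closed [ 0.5651 -0.3424]
scene nearmouth [ 0.5769 -0.1472]
scene far closed [ 0.6718 -0.3408]
scene farmouth [ 0.6729 -0.1505]
scene post [ 0.6273 -0.0016]
scene p1 [0.5129 0.0611]
scene p2 [0.5498 0.0773]
scene b1 [0.4392 0.28  ]
scene b2 [0.4809 0.2974]
scene jar [0.7732 0.0003]
scene dish [ 0.7941 -0.1198]
scene cup [0.7676 0.1046]
scene spray [0.7754 0.2078]
scene soy [ 0.5385 -0.4845]
scene paddle end [ 0.4668 -0.2334]
scene paddlefar [ 0.2964 -0.4073]
side far closed [ 0.6613 -0.3325]
side near closed [ 0.5643 -0.3431]
side farmouth [ 0.667  -0.1433]
side nearmouth [ 0.5652 -0.1428]
side post [ 0.625  -0.0016]
side p far [0.5493 0.0787]
side p near [0.502  0.0643]
side b far [0.4705 0.305 ]
side b near [0.4263 0.2882]
side cup [0.7718 0.1004]
side paddle end [ 0.4716 -0.2381]
```

View pics/c1.png

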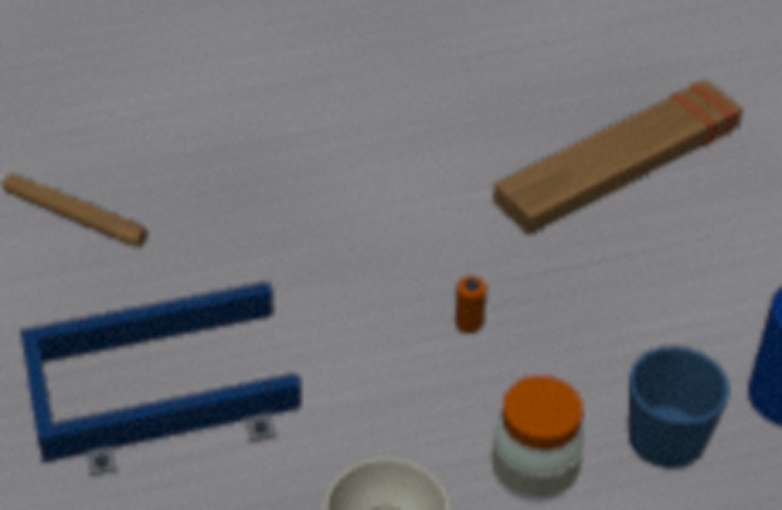

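View pics/c2.png

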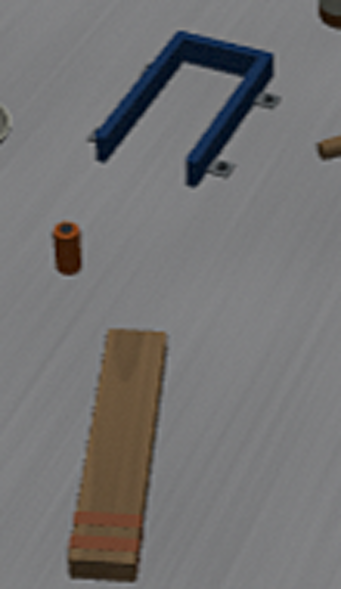

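The crops show the board's top corners sharply (c1: plain end (494,190)/(530,218), banded end (706,81)/(741,110)), the post top at (471,284) and the bay rails. Next I fit these and work out the first approach.

```bash
cat >> h.py <<'E'
def go(x,y,z,deg):  # plan units for tool down, tool x at world angle deg
    s=readout.state();A=R.from_rotvec(s["tool_rot"]);a=np.radians(deg)
    X=np.array([np.cos(a),np.sin(a),0]);Z=np.array([0,0,-1.]);B=R.from_matrix(np.c_[X,np.cross(Z,X),Z])
    x0=A.as_matrix()[:,0]
    print("t",s["clock"],"at",s["tcp_pos"],"xang",np.degrees(np.arctan2(x0[1],x0[0])),"F",s["ft_force"],"width",s["width"],"q",s["qpos"])
    print("linear",A.inv().apply(np.array([x,y,z])-s["tcp_pos"])/.04,"rot",np.degrees((A.inv()*B).as_rotvec())/5)
E
python3 - <<'E'
from h import *
f=lambda u,v,z:w("scene",180+(u+.5)/3.4-.5,140+(v+.5)/3.4-.5,z)
g=lambda u,v,z:w("side",230+(u+.5)/3.1-.5,150+(v+.5)/3.1-.5,z)
print("board",f(494,190,.024),f(530,218,.024),f(741,110,.024),f(706,81,.024))
print("board side",g(107,329,.024),g(168,333,.024),g(135,562,.024),g(69,548,.024))
print("post",f(471,284,.045),g(67,229,.045))
print("bay outer near closed, near mouth, far mouth, far closed",f(22,331,.03),f(271,284,.03),f(300,378,.03),f(43,439,.03))
print("side",g(272,53,.03),g(194,162,.03),g(98,138,.03),g(180,32,.03))
go(.45,.17,.2,108)
E
```

```text
board [0.5108 0.0585] [0.5503 0.0761] [0.475  0.3006] [0.4303 0.2875]
board side [0.5504 0.0781] [0.5013 0.0626] [0.4278 0.2868] [0.4775 0.2943]
post [ 0.6249 -0.0012] [ 0.627  -0.0022]
bay outer near closed, near mouth, far mouth, far closed [ 0.5641 -0.3439] [ 0.5689 -0.1478] [ 0.6674 -0.1493] [ 0.6716 -0.3426]
side [ 0.5658 -0.3448] [ 0.5688 -0.1496] [ 0.6681 -0.1479] [ 0.6681 -0.3438]
t 0.2 at [ 0.2248 -0.4741  0.2308] xang -64.62876231756948 F [-0.5358 -0.5995 -0.2353] width 0.08540466331189694 q [-1.128   0.1262 -0.0402  1.4054  0.      1.5708]
linear [-12.1376 -11.9859   0.7825] rot [ -0.0178   0.0008 -34.5257]
```

Emit:
apply_moves:
  plan:
    - {"linear": [-6,-5.75,0.4],"rot": [0,0,-17]}
    - {"linear": [-6,-5.75,0.4],"rot": [0,0,-17]}
    - {"linear": [-6,-5.75,0.4],"rot": [0,0,-17]}
    - {"linear": [-6,-5.75,0.4],"rot": [0,0,-17]}
    - {"linear": [-6,-5.75,0.4],"rot": [0,0,-17]}
    - {"linear": [-6,-5.75,0.4],"rot": [0,0,-17]}
    - {"linear": [-12.11,-11.51,0.77],"rot": [0,0,-34.67]}
    - {"linear": [-12.11,-11.51,0.77],"rot": [0,0,-34.67]}
    - {"linear": [-12.11,-11.51,0.77],"rot": [0,0,-34.67]}
    - {"linear": [-12.11,-11.51,0.77],"rot": [0,0,-34.67]}
    - {"linear": [-12.11,-11.51,0.77],"rot": [0,0,-34.67]}
    - {"linear": [-12.11,-11.51,0.77],"rot": [0,0,-34.67]}
  claw: 1

```text
clock: 1.7
tcp_pos: [0.4336, 0.1639, 0.1998]
tool_rot: [-2.651, -1.684, 0.0]
ft_force: [0.5, 0.5, -0.4]
width: 0.0853
```

```bash
python3 -c "
from h import *
go(.433,.161,.02,108.7)"
```

```text
t 1.7 at [0.4336 0.1639 0.1998] xang 64.85004335317143 F [ 0.5246  0.4941 -0.3836] width 0.08531407436671959 q [ 0.3605  0.0121 -0.2311  1.3282  0.0013  0.7995]
linear [-0.0734  0.0231  4.4961] rot [-0.0113 -0.0113 -8.77  ]
```

Emit:
apply_moves:
  plan:
    - {"linear": [-0.07,0.02,0],"rot": [0,0,-8.77]}
    - {"linear": [-0.07,0.02,0],"rot": [0,0,-8.77]}
    - {"linear": [-0.07,0.02,0],"rot": [0,0,-8.77]}
    - {"linear": [-0.07,0.02,1],"rot": [0,0,-8.77]}
    - {"linear": [-0.07,0.02,2],"rot": [0,0,-8.77]}
    - {"linear": [-0.07,0.02,3],"rot": [0,0,-8.77]}
    - {"linear": [-0.07,0.02,4],"rot": [0,0,-8.77]}
    - {"linear": [-0.07,0.02,4.5],"rot": [0,0,-8.77]}
    - {"linear": [-0.07,0.02,4.9],"rot": [0,0,-8.77]}
    - {"linear": [-0.07,0.02,4.9],"rot": [0,0,-8.77]}

```text
clock: 2.95
tcp_pos: [0.4322, 0.1609, 0.003]
tool_rot: [-1.83, -2.551, 0.002]
ft_force: [-0.5, -0.1, 0.0]
width: 0.0854
```

```bash
python3 -c "
from h import *
go(.472,.174,.003,108.7)
a=cv2.resize(read_camera('side')[200:380,200:360,::-1],None,fx=3,fy=3,interpolation=cv2.INTER_CUBIC)
cv2.imwrite('pics/s1.png',a)"
```

```text
t 2.95 at [0.4322 0.1609 0.003 ] xang 108.6990947192515 F [-0.5219 -0.1362  0.02  ] width 0.0854194052174956 q [ 0.3556  0.1182 -0.5683  0.8866  0.0013  0.0292]
linear [-0.0091  1.0468 -0.0026] rot [-0.0281 -0.0137 -0.0002]
```

View pics/s1.png

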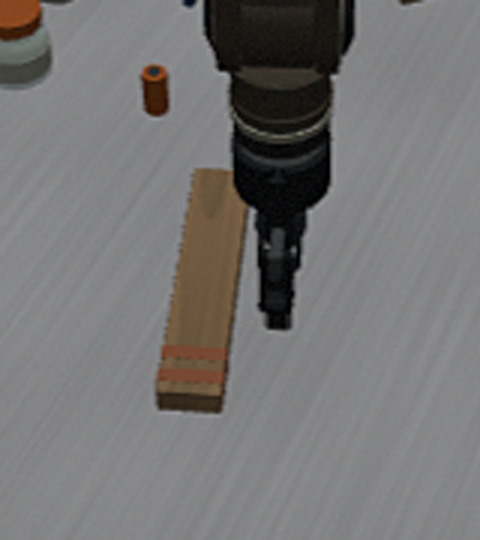

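The open fingers stand parallel to the board on its robot side, with the board at (205,280) and the fingers at (280,270). I push sideways slowly by 40 mm, which should shift the board by about 17 mm.

Emit:
apply_moves:
  plan:
    - {"linear": [0,0.2,0],"rot": [0,0,0]}
    - {"linear": [0,0.4,0],"rot": [0,0,0]}
    - {"linear": [0,0.5,0],"rot": [0,0,0]}
    - {"linear": [0,0.6,0],"rot": [0,0,0]}
    - {"linear": [0,0.7,0],"rot": [0,0,0]}
    - {"linear": [0,0.8,0],"rot": [0,0,0]}
    - {"linear": [0,0.9,0],"rot": [0,0,0]}
    - {"linear": [0,1.0,0],"rot": [0,0,0]}
    - {"linear": [0,1.04,0],"rot": [0,0,0]}
    - {"linear": [0,1.04,0],"rot": [0,0,0]}

```text
clock: 4.25
tcp_pos: [0.4726, 0.1746, 0.0038]
tool_rot: [-1.83, -2.552, -0.0]
ft_force: [0.4, 0.3, 0.4]
width: 0.0855
```

Emit:
apply_moves:
  plan:
    - {"linear": [0,-0.3,0],"rot": [0,0,0]}
    - {"linear": [0,-0.8,-1],"rot": [0,0,0]}
    - {"linear": [0,-1,-2.5],"rot": [0,0,0]}
    - {"linear": [-0.5,-1.5,-4],"rot": [0,0,8]}
    - {"linear": [-0.5,-2,-4.5],"rot": [0,0,18]}
    - {"linear": [-0.5,-2,-4.5],"rot": [0,0,18]}
    - {"linear": [-0.5,-2,-4.5],"rot": [0,0,18]}
    - {"linear": [-0.5,-2,-4.5],"rot": [0,0,18]}
    - {"linear": [-0.5,-2,-4.5],"rot": [0,0,18]}
    - {"linear": [-0.5,-2,-4.5],"rot": [0,0,18]}
    - {"linear": [-0.5,-2,-4.5],"rot": [0,0,18]}
  claw: -0.5

```text
clock: 5.62
tcp_pos: [0.4026, 0.1296, 0.1838]
tool_rot: [-3.081, -0.61, 0.001]
ft_force: [0.4, -0.6, 0.2]
width: 0.0214
```

```bash
python3 -c "
from h import *
go(.42,.34,.1,18.7)
a=cv2.resize(read_camera('scene')[140:290,270:420,::-1],None,fx=4,fy=4,interpolation=cv2.INTER_CUBIC)
cv2.imwrite('pics/s2.png',a)"
```

```text
t 5.625 at [0.4026 0.1296 0.1838] xang 22.404165905660903 F [ 0.3604 -0.5741  0.2385] width 0.0213925165127965 q [ 0.3106 -0.0618 -0.338   1.2952  0.0012  1.4903]
linear [ 2.408  -4.6949  2.0989] rot [-0.014   0.0062  0.7408]
```

View pics/s2.png

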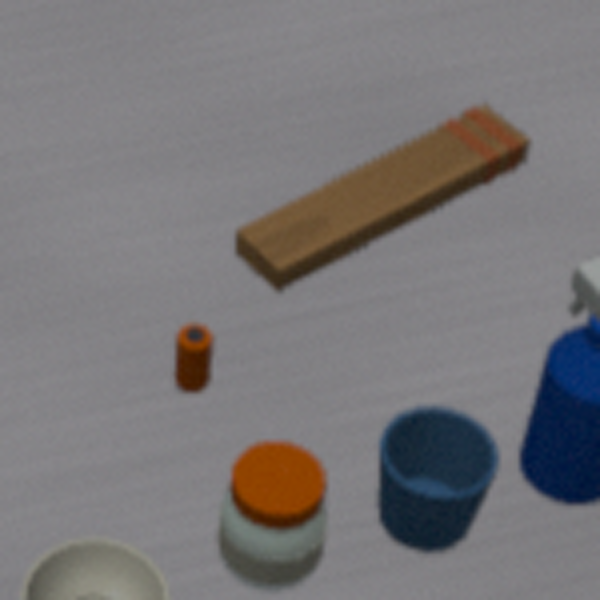

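The board has shifted and kept its slant. Its top corners are at (238,235), (280,270), (528,140) and (486,106).

```bash
python3 -c "
from h import *
P=np.array([w('scene',270+(u+.5)/4-.5,140+(v+.5)/4-.5,.024) for u,v in [(238,235),(280,270),(528,140),(486,106)]]);print(P)
p=(P[0]+P[1])/2;b=(P[2]+P[3])/2;d=(p-b)/np.linalg.norm(p-b);c=(p+b)/2
print('c',c,'d',d,'ang',np.degrees(np.arctan2(d[0],-d[1])))
n=np.array([-d[1],d[0]])
print('rail clr',(c-[.570,-.154])@n-.031,'post clr',([.626,-.0015]-c)@n-.037)
for s in (.16,.131): print('tcp',c-d*s)
t=c-d*.16; go(*t,.1,np.degrees(np.arctan2(n[1],n[0])))
"
```

```text
[[0.525  0.0661]
 [0.5658 0.0825]
 [0.4891 0.307 ]
 [0.4449 0.2934]]
c [0.5062 0.1873] d [ 0.328  -0.9447] ang 19.149275660365355
rail clr 0.020699812571700033 post clr 0.01422619213375989
tcp [0.4537 0.3384]
tcp [0.4633 0.311 ]
t 5.675 at [0.4026 0.1296 0.1838] xang 22.08888511440012 F [-0.4572  0.0818  0.0006] width 0.021290062098944632 q [ 0.3106 -0.0618 -0.338   1.2952  0.0012  1.4959]
linear [ 3.1488 -4.354   2.0981] rot [-0.0138  0.0064  0.5879]
```

Emit:
apply_moves:
  plan:
    - {"linear": [1.0,-1.4,0],"rot": [0,0,0.6]}
    - {"linear": [2.1,-2.9,0.5],"rot": [0,0,0.6]}
    - {"linear": [3.15,-4.35,1],"rot": [0,0,0.6]}
    - {"linear": [3.15,-4.35,2],"rot": [0,0,0.6]}
    - {"linear": [3.15,-4.35,3],"rot": [0,0,0.6]}
    - {"linear": [3.15,-4.35,4],"rot": [0,0,0.6]}
    - {"linear": [3.15,-4.35,4.45],"rot": [0,0,0.6]}
    - {"linear": [3.15,-4.35,4.45],"rot": [0,0,0.6]}

```text
clock: 6.68
tcp_pos: [0.4522, 0.3373, 0.0044]
tool_rot: [3.097, 0.524, -0.006]
ft_force: [0.0, -0.8, 0.9]
width: 0.0215
```

```bash
python3 -c "
from h import *
c=np.array([.5062,.1873]);d=np.array([.328,-.9447])
t=c+d*(.24-.131); go(*t,.006,19.15); print(t)
"
```

```text
t 6.675 at [0.4522 0.3373 0.0044] xang 19.211225699732537 F [ 0.0183 -0.7642  0.9485] width 0.021459558923258033 q [ 0.6402  0.2965 -0.3386  0.9394  0.0014  1.8757]
linear [ 0.0375  6.7104 -0.0413] rot [-0.0019  0.0455  0.0122]
[0.542  0.0843]
```

Emit:
apply_moves:
  plan:
    - {"linear": [0,0.3,0],"rot": [0,0,0]}
    - {"linear": [0,0.6,0],"rot": [0,0,0]}
    - {"linear": [0.01,0.9,0],"rot": [0,0,0]}
    - {"linear": [0.01,1.2,0],"rot": [0,0,0]}
    - {"linear": [0.01,1.6,0],"rot": [0,0,0]}
    - {"linear": [0.02,2.0,0],"rot": [0,0,0]}
    - {"linear": [0.02,2.4,0],"rot": [0,0,0]}
    - {"linear": [0.02,2.8,0],"rot": [0,0,0]}
    - {"linear": [0.02,3.2,0],"rot": [0,0,0]}
    - {"linear": [0.02,3.5,0],"rot": [0,0,0]}
    - {"linear": [0.03,3.7,0],"rot": [0,0,0]}
    - {"linear": [0.03,3.7,0],"rot": [0,0,0]}

```text
clock: 8.18
tcp_pos: [0.5021, 0.1971, 0.0042]
tool_rot: [3.096, 0.523, -0.007]
ft_force: [-0.7, 0.2, -0.7]
width: 0.0213
```

```bash
python3 -c "
from h import *
go(.542,.0843,.006,19.15)
a=cv2.resize(read_camera('scene')[150:280,180:410,::-1],None,fx=3.4,fy=3.4,interpolation=cv2.INTER_CUBIC)
cv2.imwrite('pics/s3.png',a)"
```

```text
t 8.175 at [0.5021 0.1971 0.0042] xang 19.16021542259869 F [-0.6923  0.1757 -0.6997] width 0.02134623633259711 q [ 0.3743  0.2549 -0.3954  0.9249 -0.0005  1.6107]
linear [ 0.0151  2.9915 -0.0433] rot [0.0074 0.0506 0.0021]
```

View pics/s3.png

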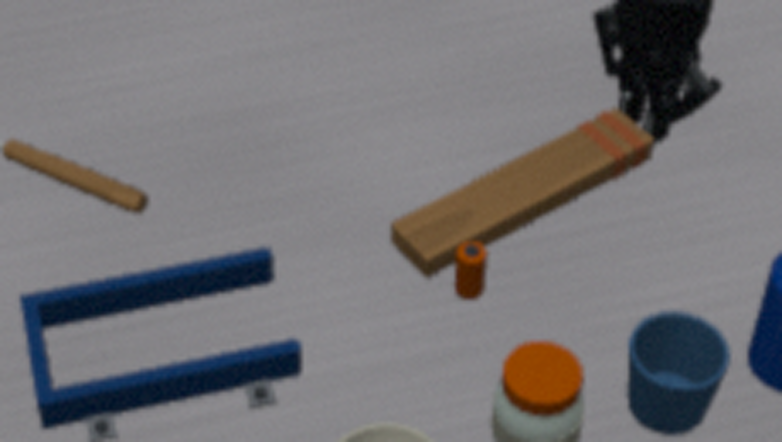

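The board is heading for the bay past the post on the robot's side. Its corners are at (392,228), (430,262), (652,142) and (615,110), and the fingers are on its banded end.

```bash
cat >> h.py <<'E'
def board(Q,x0,y0,s):
    P=np.array([w('scene',x0+(u+.5)/s-.5,y0+(v+.5)/s-.5,.024) for u,v in Q])
    p=(P[0]+P[1])/2;b=(P[2]+P[3])/2;d=(p-b)/np.linalg.norm(p-b);c=(p+b)/2;n=np.array([-d[1],d[0]])
    print(P,'c',c,'plain',c+.12*d,'band',c-.12*d,'ang',np.degrees(np.arctan2(d[0],-d[1])))
    print('rail clr',(c-[.570,-.154])@n-.031,'post clr',([.626,-.0015]-c)@n-.037)
    t=readout.state()["tcp_pos"][:2]-c; print("tcp rel board: along",t@d,"across",t@n)
E
python3 -c "
from h import *
board([(392,228),(430,262),(652,142),(615,110)],180,150,3.4)"
```

```text
[[ 0.5669 -0.0475]
 [ 0.6103 -0.0292]
 [ 0.5315  0.1923]
 [ 0.4857  0.1775]] c [0.5486 0.0733] plain [ 0.589  -0.0397] band [0.5081 0.1862] ang 19.717520826064963
rail clr 0.025485767305389095 post clr 0.010681737077611081
tcp rel board: along -0.1326502853508792 across -0.0019140280562556997
```

Emit:
apply_moves:
  plan:
    - {"linear": [0,0.2,-0.02],"rot": [0,0,0]}
    - {"linear": [0.01,0.5,-0.03],"rot": [0,0,0.05]}
    - {"linear": [0.02,0.8,-0.03],"rot": [0,0,0.1]}
    - {"linear": [0.03,1.1,-0.03],"rot": [0,0,0.16]}
    - {"linear": [0.05,1.4,-0.03],"rot": [0,0,0.22]}
    - {"linear": [0.07,1.7,-0.03],"rot": [0,0,0.28]}
    - {"linear": [0.08,2.0,-0.03],"rot": [0,0,0.34]}
    - {"linear": [0.1,2.3,-0.03],"rot": [0,0,0.4]}
    - {"linear": [0.11,2.6,-0.03],"rot": [0,0,0.45]}
    - {"linear": [0.12,2.8,-0.03],"rot": [0,0,0.48]}
    - {"linear": [0.12,2.85,-0.03],"rot": [0,0,0.48]}

```text
clock: 9.6
tcp_pos: [0.5442, 0.0909, 0.0054]
tool_rot: [3.107, 0.457, -0.007]
ft_force: [-1.3, 1.7, -0.6]
width: 0.0212
```

```bash
python3 -c "
from h import *
go(.555,.05,.006,16.8)
a=cv2.resize(read_camera('scene')[150:280,180:380,::-1],None,fx=4,fy=4,interpolation=cv2.INTER_CUBIC)
cv2.imwrite('pics/s4.png',a)"
```

```text
t 9.6 at [0.5442 0.0909 0.0054] xang 16.746204026766293 F [-1.3462  1.6802 -0.6238] width 0.021161886455377886 q [ 0.1661  0.2748 -0.3657  0.9345 -0.001   1.4446]
linear [-0.0371  1.0576 -0.0143] rot [ 0.0047  0.0497 -0.0107]
```

View pics/s4.png

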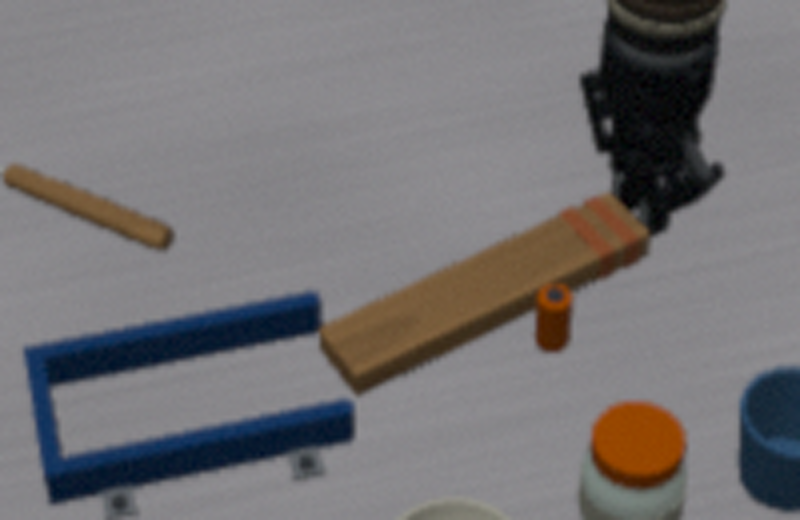

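The plain end, at (340,357), is at the mouth between the rails, and the board passes the post at (553,290) on the robot's side.

```bash
python3 -c "
from h import *
board([(321,335),(360,377),(648,235),(612,198)],180,150,4)"
```

```text
[[ 0.5995 -0.154 ]
 [ 0.6415 -0.1382]
 [ 0.5719  0.0861]
 [ 0.5306  0.0746]] c [ 0.5859 -0.0329] plain [ 0.6209 -0.1476] band [0.5508 0.0819] ang 16.98838471885685
rail clr 0.01957440095401125 post clr 0.010539102826247378
tcp rel board: along -0.130611105759902 across -0.003710833361343459
```

Emit:
apply_moves:
  plan:
    - {"linear": [0,0.2,-0.01],"rot": [0,0,0.05]}
    - {"linear": [0,0.45,-0.01],"rot": [0,0,0.1]}
    - {"linear": [0,0.7,-0.01],"rot": [0,0,0.18]}
    - {"linear": [0,0.95,-0.01],"rot": [0,0,0.25]}
    - {"linear": [0.01,1.2,-0.01],"rot": [0,0,0.32]}
    - {"linear": [0.01,1.45,-0.01],"rot": [0,0,0.4]}
    - {"linear": [0.01,1.65,-0.01],"rot": [0,0,0.45]}
    - {"linear": [0.01,1.67,-0.01],"rot": [0,0,0.45]}

```text
clock: 10.65
tcp_pos: [0.564, 0.0263, 0.0058]
tool_rot: [3.115, 0.395, -0.007]
ft_force: [0.3, -0.2, -0.7]
width: 0.0211
```

```bash
python3 -c "
from h import *
go(.564,.027,.006,14.5)
a=cv2.resize(read_camera('scene')[150:280,180:380,::-1],None,fx=4,fy=4,interpolation=cv2.INTER_CUBIC)
cv2.imwrite('pics/s5.png',a)"
```

```text
t 10.65 at [0.564  0.0263 0.0058] xang 14.452596587766415 F [ 0.3127 -0.2231 -0.7423] width 0.021071636524025657 q [ 0.0478  0.2963 -0.3353  0.9431 -0.0022  1.3664]
linear [ 0.003  -0.0163 -0.0039] rot [ 0.0158  0.05   -0.0094]
```

View pics/s5.png

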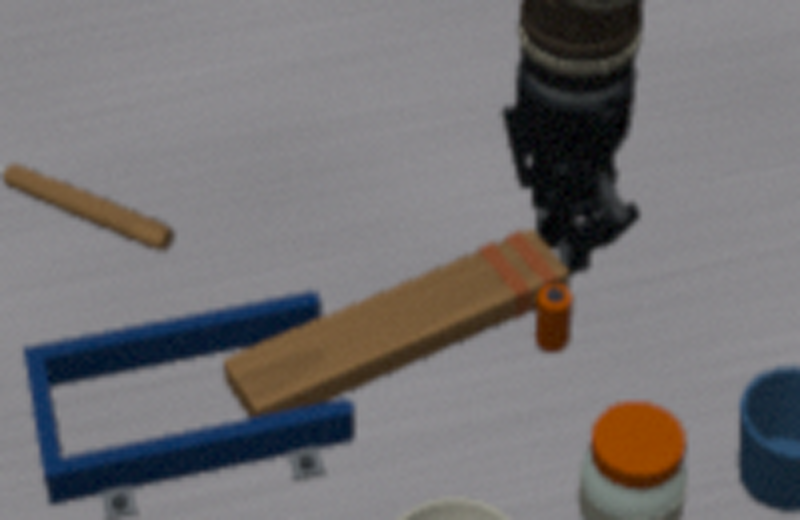

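The plain end, at (245,388), is well inside the bay and the board is clear of the post. I back off, shut the fingers so they fit past the post, and push on.

Emit:
apply_moves:
  plan:
    - {"linear": [0,-0.3,0],"rot": [0,0,0]}
    - {"linear": [0,-0.5,0],"rot": [0,0,0]}
    - {"linear": [-0.03,-0.5,0],"rot": [0,0,0]}
    - {"linear": [-0.03,-0.5,0],"rot": [0,0,0]}
    - {"linear": [-0.03,-0.3,0],"rot": [0,0,0]}
    - {"linear": [-0.03,0,0],"rot": [0,0,0]}
    - {"linear": [-0.03,0.2,0],"rot": [0,0,0.1]}
    - {"linear": [-0.03,0.4,0],"rot": [0,0,0.2]}
    - {"linear": [-0.03,0.6,0],"rot": [0,0,0.3]}
    - {"linear": [-0.03,0.8,0],"rot": [0,0,0.4]}
    - {"linear": [-0.03,1.0,0],"rot": [0,0,0.5]}
    - {"linear": [-0.03,1.0,0],"rot": [0,0,0.5]}
  claw: -1

```text
clock: 12.2
tcp_pos: [0.573, -0.0132, 0.0059]
tool_rot: [3.122, 0.326, -0.006]
ft_force: [-0.6, -0.7, -0.7]
width: 0.0001
```

```bash
python3 -c "
from h import *
go(.584,-.053,.006,10)
a=cv2.resize(read_camera('scene')[150:280,180:380,::-1],None,fx=4,fy=4,interpolation=cv2.INTER_CUBIC)
cv2.imwrite('pics/s6.png',a)"
```

```text
t 12.2 at [ 0.573  -0.0132  0.0059] xang 11.91054998783528 F [-0.5978 -0.6925 -0.6954] width 5.201601003289531e-05 q [-0.0216  0.3107 -0.3154  0.9485 -0.003   1.3414]
linear [ 0.0645  1.0294 -0.0016] rot [0.0243 0.0497 0.3822]
```

View pics/s6.png

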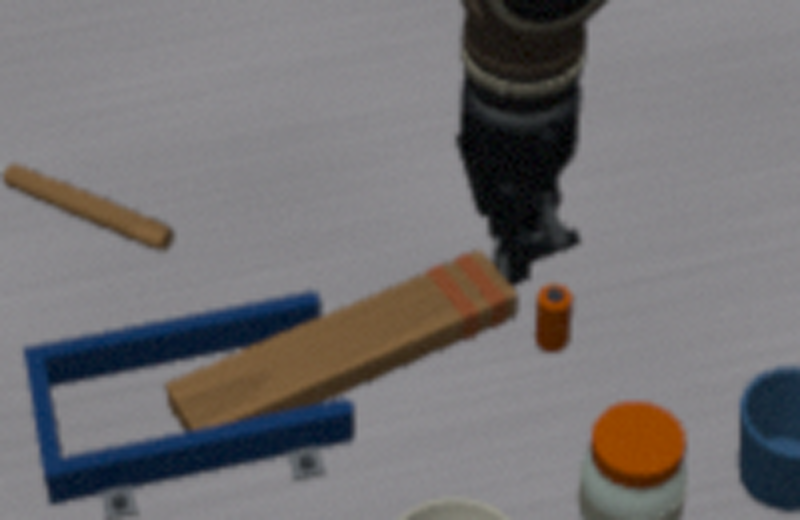

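The banded end, at (500,275), has just passed the post at (553,290), and the plain end is about two-thirds of the way in. I measure the slant before pushing on.

```bash
python3 -c "
from h import *
board([(168,388),(191,431),(517,297),(482,252)],180,150,4)"
```

```text
[[ 0.6166 -0.2598]
 [ 0.6553 -0.2522]
 [ 0.6025 -0.019 ]
 [ 0.556  -0.0293]] c [ 0.6076 -0.1401] plain [ 0.6361 -0.2566] band [ 0.5791 -0.0235] ang 13.749450522336195
rail clr 0.00883868587492808 post clr 0.013802275667317024
tcp rel board: along -0.13179981932348 across -0.0035431367335555103
```

Emit:
apply_moves:
  plan:
    - {"linear": [-0.02,0.2,0],"rot": [0,0,0]}
    - {"linear": [-0.04,0.4,0],"rot": [0,0,0.05]}
    - {"linear": [-0.07,0.6,0],"rot": [0,0,0.1]}
    - {"linear": [-0.09,0.8,0],"rot": [0,0,0.15]}
    - {"linear": [-0.12,1.05,0],"rot": [0,0,0.2]}
    - {"linear": [-0.12,1.05,0],"rot": [0,0,0.2]}

```text
clock: 13.0
tcp_pos: [0.5784, -0.0541, 0.0064]
tool_rot: [-3.126, -0.3, 0.001]
ft_force: [3.2, 7.5, 0.4]
width: -0.0
```

Emit:
apply_moves:
  plan:
    - {"linear": [-0.1,-0.4,0],"rot": [0,0,0]}
    - {"linear": [-0.6,-0.5,0],"rot": [0,0,1]}
    - {"linear": [-1.4,-0.4,0],"rot": [0,0,2]}
    - {"linear": [-1.4,-0.4,0],"rot": [0,0,2.2]}

```text
clock: 13.5
tcp_pos: [0.5178, -0.049, 0.0063]
tool_rot: [-3.141, 0.003, 0.005]
ft_force: [0.7, -0.4, 0.5]
width: 0.0003
```

```bash
python3 -c "
from h import *
go(.525,-.085,.006,0)"
```

```text
t 13.5 at [ 0.5178 -0.049   0.0063] xang -0.1174319356382036 F [ 0.7466 -0.4277  0.4534] width 0.0003277916475931384 q [-0.0945  0.2187 -0.4374  0.9178  0.0004  1.4783]
linear [0.1817 0.8998 0.0072] rot [-0.0076  0.035  -0.0235]
```

Emit:
apply_moves:
  plan:
    - {"linear": [0,0.5,0],"rot": [0,0,0]}
    - {"linear": [0,1.0,0],"rot": [0,0,0]}
    - {"linear": [0.3,1.0,0],"rot": [0,0,0]}
    - {"linear": [0.6,1.0,0],"rot": [0,0,0]}
    - {"linear": [0.8,1.0,0],"rot": [0,0,0]}
    - {"linear": [1.0,1.0,0],"rot": [0,0,0]}
    - {"linear": [1.2,1.0,0],"rot": [0,0,0]}
    - {"linear": [1.4,1.0,0],"rot": [0,0,0]}
    - {"linear": [1.55,1.0,0],"rot": [0,0,0]}
    - {"linear": [1.65,1.0,0],"rot": [0,0,0]}
    - {"linear": [1.7,1.0,0],"rot": [0,0,0]}
    - {"linear": [1.7,1.0,0],"rot": [0,0,0]}

```text
clock: 15.0
tcp_pos: [0.5859, -0.0892, 0.0061]
tool_rot: [-3.141, 0.003, 0.004]
ft_force: [0.4, -0.3, -0.2]
width: -0.0001
```

```bash
python3 -c "
from h import *
go(.525,-.085,.006,0)
a=cv2.resize(read_camera('scene')[150:280,180:380,::-1],None,fx=4,fy=4,interpolation=cv2.INTER_CUBIC)
cv2.imwrite('pics/s7.png',a)"
```

```text
t 15.0 at [ 0.5859 -0.0892  0.0061] xang -0.12580651807518375 F [ 0.3999 -0.2671 -0.2086] width -9.11180637190374e-05 q [-0.1512  0.3431 -0.2689  0.9616  0.0001  1.4218]
linear [-1.5216 -0.1027  0.0078] rot [-0.0062  0.0324 -0.0252]
```

View pics/s7.png

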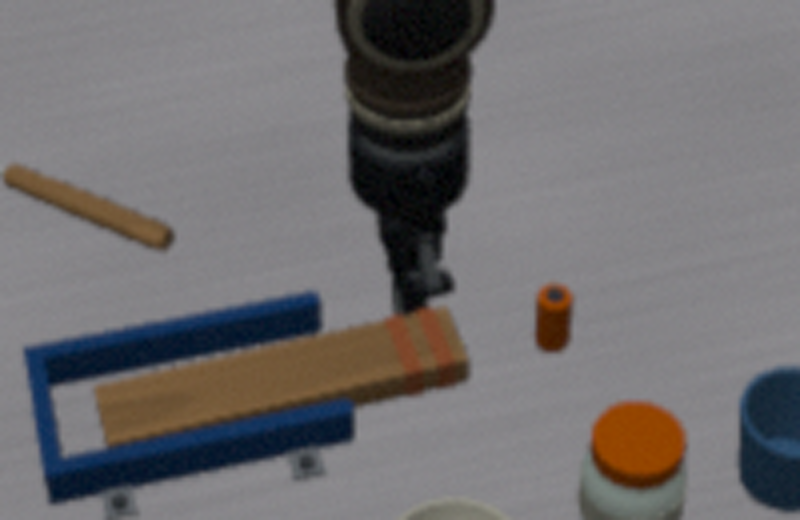

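The board now lies almost straight in the bay, with its corners at (96,388), (107,443), (468,360) and (452,308). A gap of about 30 mm to the end stop is left.

```bash
python3 -c "
from h import *
board([(96,388),(107,442),(468,360),(452,308)],180,150,4)"
```

```text
[[ 0.6039 -0.3047]
 [ 0.6496 -0.3048]
 [ 0.6468 -0.0668]
 [ 0.6001 -0.0639]] c [ 0.6251 -0.185 ] plain [ 0.6267 -0.305 ] band [ 0.6234 -0.065 ] ang 0.7915952895102885
rail clr 0.02364674017030783 post clr -0.0335452202798818
tcp rel board: along -0.09632123983914259 across -0.03801081389512448
```

Emit:
apply_moves:
  plan:
    - {"linear": [-0.5,0,0],"rot": [0,0,0]}
    - {"linear": [-0.8,-0.6,0],"rot": [0,0,0]}
    - {"linear": [-0.8,-1.23,0],"rot": [0,0,0]}
    - {"linear": [-0.8,-1.23,0],"rot": [0,0,0]}
    - {"linear": [-0.3,-1.23,0],"rot": [0,0,0]}
    - {"linear": [0.3,-1.23,0],"rot": [0,0,0]}
    - {"linear": [0.9,-1.23,0],"rot": [0,0,0]}
    - {"linear": [0.9,-1.23,0],"rot": [0,0,0]}
    - {"linear": [0.9,-1.0,0],"rot": [0,0,0]}
    - {"linear": [0.9,-0.8,0],"rot": [0,0,0]}
    - {"linear": [0.9,-0.6,0],"rot": [0,0,0]}
    - {"linear": [0.9,-0.4,0],"rot": [0,0,0]}

```text
clock: 16.55
tcp_pos: [0.6215, -0.074, 0.0061]
tool_rot: [-3.141, 0.004, 0.005]
ft_force: [-0.3, 1.2, -0.5]
width: -0.0
```

Emit:
apply_moves:
  plan:
    - {"linear": [0,0.08,0],"rot": [0,0,0]}
    - {"linear": [0,0.12,0],"rot": [0,0,0]}
    - {"linear": [0,0.16,0],"rot": [0,0,0]}
    - {"linear": [0,0.2,0],"rot": [0,0,0]}
    - {"linear": [0,0.2,0],"rot": [0,0,0]}

```text
clock: 17.18
tcp_pos: [0.6215, -0.082, 0.0062]
tool_rot: [-3.141, 0.004, 0.004]
ft_force: [0.6, 0.8, -0.0]
width: 0.0002
```

Not at the stop yet, since the force is still low. I continue in small steps until contact.

Emit:
apply_moves:
  plan:
    - {"linear": [0,0.04,0],"rot": [0,0,0]}
    - {"linear": [0,0.08,0],"rot": [0,0,0]}
    - {"linear": [0,0.12,0],"rot": [0,0,0]}
    - {"linear": [0,0.12,0],"rot": [0,0,0]}

```text
clock: 17.68
tcp_pos: [0.6216, -0.0838, 0.0062]
tool_rot: [-3.135, 0.001, 0.004]
ft_force: [-0.1, 12.3, 1.8]
width: -0.0003
```

The force rose to 12 N and the tool stalled, so the board is home against the stop. I back off along +y, rise clear and check.

Emit:
apply_moves:
  plan:
    - {"linear": [0,-0.2,0],"rot": [0,0,0]}
    - {"linear": [0,-0.4,0],"rot": [0,0,0]}
    - {"linear": [0,-0.4,-1],"rot": [0,0,0]}
    - {"linear": [0,-0.4,-2.5],"rot": [0,0,0]}
    - {"linear": [-1,-0.4,-4],"rot": [0,0,0]}
    - {"linear": [-2.5,-0.4,-4.5],"rot": [0,0,0]}
    - {"linear": [-4,-0.4,-4.5],"rot": [0,0,0]}
    - {"linear": [-5,-0.4,-4.5],"rot": [0,0,0]}
    - {"linear": [-5,-0.4,-4.5],"rot": [0,0,0]}

```text
clock: 18.8
tcp_pos: [0.4195, -0.0689, 0.1876]
tool_rot: [-3.136, 0.002, 0.002]
ft_force: [0.6, 0.2, 0.3]
width: 0.0002
```

```bash
python3 -c "
from h import *
go(.4,-.07,.2,0)
a=cv2.resize(read_camera('scene')[150:280,180:380,::-1],None,fx=4,fy=4,interpolation=cv2.INTER_CUBIC)
cv2.imwrite('pics/s8.png',a)"
```

```text
t 18.8 at [ 0.4195 -0.0689  0.1876] xang -0.06467082891861115 F [0.5762 0.2015 0.2659] width 0.00015189048825331 q [-0.1667 -0.0568 -0.3249  1.3051  0.0056  1.4052]
linear [-0.4887  0.0258 -0.3096] rot [-0.0678  0.0178 -0.013 ]
```

View pics/s8.png

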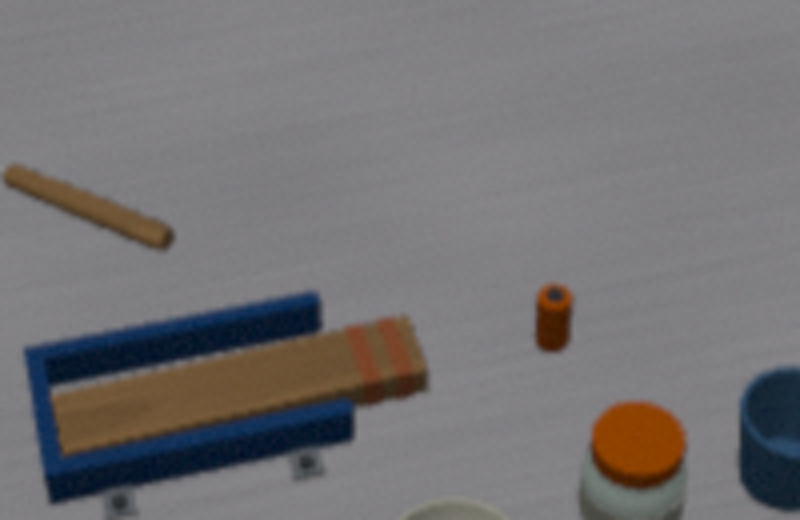

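The board is home: its plain end at (57,423) is against the stop, it lies straight between the rails, and the paddle, cup and jar are where they were.

```bash
python3 -c "
from h import *
board([(52,395),(62,450),(427,368),(410,318)],180,150,4)
from station import env
env.close_job()"
```

```text
[[ 0.602  -0.3329]
 [ 0.6482 -0.3331]
 [ 0.646  -0.0944]
 [ 0.601  -0.0933]] c [ 0.6243 -0.2134] plain [ 0.6251 -0.3334] band [ 0.6235 -0.0934] ang 0.3665071057551869
rail clr 0.02291237388724046 post clr -0.033938021005140824
tcp rel board: along -0.1456823755338619 across -0.20188994895505974
the job is handed in; nothing more can be done
```

The board is home in the blue bay, plain end first, and I handed the job in at about 19 s. No verdict is reported, so this rests on my own checks.

- **How it got there:** I shifted the board sideways with the open fingers. I then pushed it on its banded end, slanting past the post on the robot's side and into the mouth. From the side I swung the banded end straight, and then pushed the board on until it met the end stop.
- **At the stop:** the push force rose to 12 N and the tool stalled, so the plain end is against the stop.
- **Final picture:** the plain end reads y ≈ -0.333, and I place the stop's inner face at about -0.333. The board sits about 7 mm to +x of the bay's centre line and within about 0.5° of straight. The gripper was raised well clear.
- **Bystanders:** the paddle, jar and cup stayed put in the later pictures. The spray, dish and soy bottle were not re-measured, but the fingers worked well away from all three.
- **Checks:** none failed or disagreed. I viewed 12 pictures, two over the budget of 10.

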